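# Stack a parts tray on spacer sticks above watch movements

### The arm

A 7-joint arm with a two-finger parallel gripper is mounted at the origin on the work surface. World frame = base frame: x ahead of the robot, y to its left, z up, the work surface at z = 0. Lengths are in mm, angles in rad, forces in N, time in s.
With the tool pointing down it reaches from about 400 to 850 mm from the base axis. Payload 6.9 kg.
Tool frame: the origin (TCP) lies between the finger pads; the fingertips stand 14 mm ahead of it and the grasp point (between the pads) lies 5 mm behind it; z points along the fingers, y is the line along which they close (so a half turn about z gives the same grasp; the last joint's range is limited). The gripper opens to 85 mm and grips with 20 to 120 N. Pads are 22 mm wide; open, the fingers measure 114 mm over their backs; the gripper's body (76 mm by 85 mm) begins 54 mm behind the grasp point. The pads swing forward as they close: fully open they stand 13 mm farther back than shut.
Start: joints at [1.31, 0.507, -0.238, 1.5, 0.126, 1.149, -0.155], TCP at [224.114, -583.425, 245.275] pointing down, gripper open.
Joint ranges: [-3.08, 3.08], [-0.24, 2.05], [-1.43, 1.35], [0, 2.5], [-1.52, 4.66], [0.17, 1.96], [-2.89, 2.89]. Speed limits (rad/s): [2.39, 2.39, 3.14, 3.14, 3.14, 3.14, 3.14].

### API

Orientations are given as a rotation vector (axis times angle).
In Python, from plant import get_obs, optics, workorder gives the robot as it stands.
- The arm moves only by the tool servo_tool, never from a script. Its argument "rows" is a list of rows, each a list of 3 entries, a list of its own where there are three numbers: the shift along the world's x, y, z in mm, then the turn about the world's z in degrees, then the closure in counts, from 0 (fully open) to 255 (shut). In form: [[[dx, dy, dz], roll, fingers], ...]. A call has exactly 10 rows; each row is the pose to reach, as a shift and turn from the pose commanded when the call began; what a row does not reach only later rows make up. A row lasts 1/10 s, in which the tool goes at most 50 mm and 8.59 degrees, less where a joint would pass 70% of its speed; a pose out of reach is approached as far as the arm can. A call with a gripper value outside its range is refused whole. The fingers move at their own pace and stop on an object; "grip_force" is the grip in N (left out, the last holds). Time passes only in rows, so rows that repeat a pose let the fingers close, or fill a call up. It gives the time, the measured TCP pose, the force, the opening and the grip force at its end, in the units of the state.
- get_obs(): the state, without advancing time (a new reading comes with each control period).
- optics.capture(name): name is "side" or "top" or "wrist"; returns a dict with "image" (400x640x3 uint8, red, green, blue), "depth" (400x640 float32, mm along the optical axis (not along the pixel's ray), 0 where there is no reading), "fx", "fy", "cx", "cy" (pixels), "world_to_cam" (4x4, takes a point from world to camera coordinates); the wrist camera has in their place "T_tool_cam" (4x4, takes a point from camera to tool coordinates, whose origin is the TCP and whose axes are the flange's). Camera axes: x right, y down, z forward; pixel columns grow to the right and rows downward; lengths in mm; the calibration is good to about 2 mm. A picture is of the moment at which its call begins: read the wrist's pose just before it.
- workorder.hand_in(): hands the job in; it is judged then, once.
The state is a dict: "t": time; "joint_positions": joint angles; "joint_vel": joint speeds; "joint_efforts": joint torques, N m; "ee_pos": TCP position; "orientation": TCP orientation; "wrist_force": force on the tool from outside, world axes, zero at the start; "torque": the same for the moment, N m; "finger_gap": finger opening in mm; "finger_force": force on a finger pad.
Only numpy, scipy, OpenCV 4.12 (cv2) and the standard library are available. Lean on these libraries where they do the work, as an engineer would, in place of code of your own. Each camera call takes 0.05 s, during which the arm holds its last target. There are 200 camera calls.

### The job

Lay the two tall black spacer sticks on the lower tray, narrow face down as they lie now, one along each blue band beside the watch movements, and let go of them. Then slide the green upper tray (do not lift it) off its shelf onto the sticks until it has dropped off the shelf and stands against the end stop, level and clear of the movements. Do not disturb the movements, and leave the thin brass stick where it is.

Things in the scene. Friction and masses are not known exactly. Their poses are not given: they have to be found in the camera images.
- station: Fixed stacking station on the bench. Origin: on the bench surface under the centre of its lower tray, z up. The lower tray is a flat grey floor 5 mm above the bench, 180 (x) x 132 mm (y), open at both x sides. At its -y end an end stop, at its +y end a raised wooden shelf with the green upper tray, which slides along -y off the shelf, over the sticks, to the stop.
- band_far (a point): Middle of the blue band at station x = +50 mm, on the tray floor (5 mm up). Band 14 x 125 mm, painted, along station y: a stick lies flat along it on its 12 mm wide face, 18 mm upright, its middle about here.
- band_near (a point): Middle of the like blue band at station x = -50 mm, on the tray floor (5 mm up).
- shelf (a point): Centre of the wooden shelf's top, at station y = +131 mm, 26 mm up (3 mm above the tops of laid tall sticks, so the tray drops 3 mm at the end). The shelf runs from y = +66 to +196 mm; fixed aluminium guide rails at its x sides, inner faces at x = +-67 mm, tops 36 mm up.
- stop (a point): Middle of the end stop's inner face, at station y = -66 mm: a rigid aluminium wall across the tray, 8 mm thick, top 36 mm above the bench.
- upper_tray: Green tray with a low rim, outside 130 (x) x 120 (y) x 14 mm high (floor 6 mm thick), 0.15 to 0.31 kg, loose on the shelf between the rails, axes as the station's; tiny watch parts fixed in it. Origin: centre of its underside. Slides on a push of a few N at the middle of its rear (+y) edge. Against the stop its centre is at station y = -6 mm, its underside 23 mm up.
- stick_a: One of the two tall black plastic spacer sticks: a bar 100 long (own x) x 12 wide (own y) x 18 mm high (own z), 30 g, lying on the bench to the robot's right, roughly along the world's y. The two are identical and either may go on either band. Origin: centre of its underside.
- stick_b: One of the two tall black plastic spacer sticks: a bar 100 long (own x) x 12 wide (own y) x 18 mm high (own z), 30 g, lying on the bench to the robot's right, roughly along the world's y. The two are identical and either may go on either band. Origin: centre of its underside.
- stick_a_mid (a point): Centre of stick_a, 9 mm above its underside.
- stick_b_mid (a point): Centre of stick_b, 9 mm above its underside.
- thin_stick: Brass stick 100 x 12 x only 9 mm high, 80 g, lying among the black sticks. Too low for this job; leave it alone. Origin: centre of its underside.
- movement_a: Watch movement in a round black holder, brass face, 34 mm in diameter, 12 mm high, loose, 60 g, standing on the lower tray's floor on its centre line near station (0, +28 mm). Origin: centre of its underside. Leave alone.
- movement_b: Watch movement in a round black holder, steel face, 34 mm in diameter, 12 mm high, loose, 60 g, standing on the lower tray's floor on its centre line near station (0, -28 mm). Origin: centre of its underside. Leave alone.
Mind the look-alikes: they are no part of the job. There is more than one size of the upper_tray; the job needs the larger.

How it is judged:
By the outcome, as a careful person would: the job done as asked, in the order asked, and still so for the second after the job is handed in, with the robot touching nothing.
It also fails if it takes over 59 s, if anything falls off the work surface, if the arm or the gripper's body presses on something with over 40 N, if the wrist force passes 120 N, or if a joint passes its speed limit or range.

## Working session

There is one attempt and no reset: what is moved stays moved. The work goes in short steps, Python scripts to look and compute and a tool call to move; the robot and the scene stay as the last step left them, time stands still between calls to the robot, and variables do not carry over. Pictures are saved under pics/ and viewed, at most 10 in all, crops included, and the job is handed in when it is done.

Besides the shell and the picture viewer there is one more tool, called after "Request:" as a command line: name --argument value ..., lists and objects as JSON in quotes. servo_tool: Moves the arm, as the interface text tells. Its arguments: {"type":"object","properties":{"rows":{"type":"array","items":{"type":"array"}},"grip_force":{"type":"number"}},"required":["rows"]}

```bash
mkdir -p pics; ls
python3 - <<'E'
from plant import get_obs, optics, workorder
import cv2,numpy as np
o=get_obs();print({k:np.round(v,3) for k,v in o.items()})
ims=[]
for n in("top","side"):
    c=optics.capture(n);np.savez(n+"0.npz",**c)
    cv2.imwrite(f"pics/{n}0.png",c["image"][:,:,::-1])
    print(n,c["fx"],c["cx"],c["cy"],np.round(c["world_to_cam"],3).tolist())
E
```

```text
pics
{'t': np.float64(0.0), 'joint_positions': array([ 1.31 ,  0.508, -0.238,  1.501,  0.126,  1.149, -0.155]), 'joint_vel': array([-0.002, -0.   , -0.001, -0.001,  0.001,  0.001,  0.001]), 'joint_efforts': array([-0.0000e+00, -6.2059e+01, -2.1870e+00, -2.4965e+01,  1.3000e-02,
        1.2000e-02,  0.0000e+00]), 'ee_pos': array([ 223.887, -583.04 ,  244.424]), 'orientation': array([-3.087e+00, -5.730e-01,  1.000e-03]), 'wrist_force': array([ 0.339, -0.198, -0.058]), 'torque': array([-0.03 , -0.057, -0.03 ]), 'finger_force': np.float64(0.0), 'finger_gap': np.float64(85.383)}
top 378.17933642099473 318.3014302503076 199.4789792953804 [[-0.007, -1.0, 0.013, 57.646], [-0.998, 0.006, -0.061, 539.894], [0.061, -0.013, -0.998, 971.074], [0.0, 0.0, 0.0, 1.0]]
side 414.2465357528362 325.30026366958543 207.89505546756868 [[0.766, -0.642, -0.0, -383.322], [-0.304, -0.362, -0.881, 240.825], [0.566, 0.676, -0.473, 536.984], [0.0, 0.0, 0.0, 1.0]]
```

View pics/top0.png

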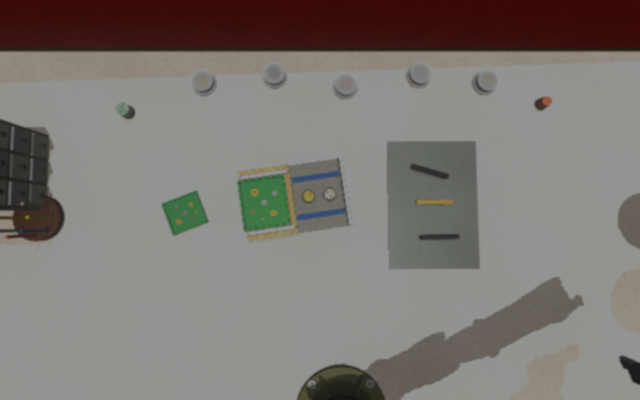

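View pics/side0.png

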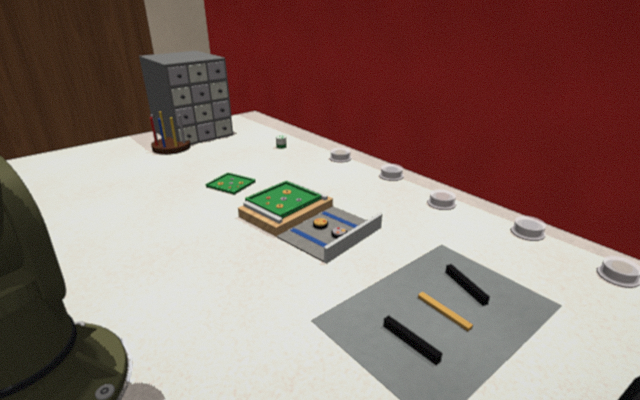

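Top view: black sticks at (430,172) and (439,237), with the brass one at (435,202) between them. The station has its bands at (316,176) and (321,214), movements at (308,196) and (329,194), and the large green tray at (265,203). The small tray at (185,212) is a decoy. The side view agrees.

```bash
cat > h.py <<'E'
import numpy as np,cv2
from scipy.spatial.transform import Rotation as R
def cam(c,obs=None):
    """camera->world 4x4"""
    if "world_to_cam" in c: return np.linalg.inv(c["world_to_cam"])
    T=np.eye(4);T[:3,:3]=R.from_rotvec(obs["orientation"]).as_matrix();T[:3,3]=obs["ee_pos"]
    return T@c["T_tool_cam"]
def ray(c,T,uv,z):
    uv=np.atleast_2d(uv).astype(float)
    d=np.c_[(uv[:,0]-c["cx"])/c["fx"],(uv[:,1]-c["cy"])/c["fy"],np.ones(len(uv))]@T[:3,:3].T
    return T[:3,3]+d*((z-T[2,3])/d[:,2])[:,None]
def blobs(m,amin):
    n,l,s,c=cv2.connectedComponentsWithStats(m.astype(np.uint8))
    return [np.argwhere(l==i)[:,::-1] for i in range(1,n) if s[i,4]>=amin]
def rect(c,T,px,z):
    P=ray(c,T,px,z)[:,:2].astype(np.float32)
    (ctr,(w,h),a)=cv2.minAreaRect(P)
    if w<h: w,h,a=h,w,a+90
    return np.round([*ctr,w,h,(a+90)%180-90],1)
def masks(im):
    h=cv2.cvtColor(im,cv2.COLOR_RGB2HSV).astype(int);H,S,V=h[...,0],h[...,1],h[...,2]
    return dict(black=(V<55),blue=(H>100)&(H<130)&(S>110),brass=(H>15)&(H<32)&(S>120)&(V>90),green=(H>50)&(H<80)&(S>130))
E
python3 - <<'E'
from h import *
c=dict(np.load("top0.npz"));T=cam(c);m=masks(c["image"])
for k,z in dict(black=18,blue=5,brass=9,green=40).items():
    for b in blobs(m[k],30):
        u=b.mean(0)
        if 150<u[0]<480 and 120<u[1]<300: print(k,len(b),u.round(1),rect(c,T,b,z))
E
```

```text
black 152 [429.3 171.2] [ 613.2 -237.    98.1   11.1   73.2]
black 122 [438.3 236.3] [ 441.8 -257.7   96.8    7.8   89.6]
blue 167 [315.  176.5] [602.   62.4 118.9   9.7 -81.9]
blue 175 [320.6 213.8] [503.1  48.4 120.8  10.  -81.8]
brass 31 [254.4 191.8] [5.614e+02 2.217e+02 1.590e+01 1.310e+01 2.000e-01]
brass 72 [308.  195.8] [ 5.513e+02  8.120e+01  2.370e+01  2.100e+01 -3.000e-01]
brass 122 [433.9 201.6] [ 533.5 -252.5   92.8    7.9   89.7]
```

Request:
servo_tool --rows '[[[35,40,20],8,0],[[70,80,40],16,0],[[105,120,60],24,0],[[140,160,75],32,0],[[175,200,75],40,0],[[210,240,75],48,0],[[245,280,75],52,0],[[280,310,75],52,0],[[300,330,75],52,0],[[300,330,75],52,0]]'

```text
t: 1.1
ee_pos: [528.0, -246.6, 320.1]
orientation: [-2.515, -1.88, -0.006]
wrist_force: [0.0, 0.9, -0.3]
finger_gap: 85.3
finger_force: 0.0
```

```bash
cat > look.py <<'E'
import sys
from h import *
from plant import get_obs,optics
def look(name):
    o=get_obs();c=optics.capture("wrist");T=cam(c,o)
    print("t",round(float(o["t"]),2),"tcp",o["ee_pos"].round(1),"F",o["wrist_force"].round(1),"gap",o["finger_gap"].round(1))
    m=R.from_rotvec(o["orientation"]).as_matrix();print("closing deg",np.degrees(np.arctan2(m[1,1],m[0,1])).round(2),"z",m[:,2].round(4))
    np.savez(name+".npz",T=T,**c);cv2.imwrite(f"pics/{name}.png",c["image"][:,:,::-1])
    return o,c,T
E
python3 - <<'E'
from look import *
o,c,T=look("w1");print(c["T_tool_cam"].round(3),c["fx"]);m=masks(c["image"])
for k,z in dict(black=18,brass=9).items():
    for b in blobs(m[k],200): print(k,len(b),b.min(0),b.max(0),rect(c,T,b,z))
E
```

```text
Traceback (most recent call last):
  File "look.py", line 6, in look
    print("t",round(float(o["t"]),2),"tcp",o["ee_pos"].round(1),"F",o["wrist_force"].round(1),"gap",o["finger_gap"].round(1))
                                                                                                    ^^^^^^^^^^^^^^^^^^^^^
AttributeError: 'float' object has no attribute 'round'
```

```bash
sed -i 's/o\["finger_gap"\].round(1)/round(float(o["finger_gap"]),1)/' look.py
python3 - <<'E'
from look import *
o,c,T=look("w1");print(c["T_tool_cam"].round(3),c["fx"]);m=masks(c["image"])
for k,z in dict(black=18,brass=9).items():
    for b in blobs(m[k],200): print(k,len(b),b.min(0),b.max(0),rect(c,T,b,z))
E
```

```text
t 1.15 tcp [ 527.  -248.3  319.9] F [ 0.1  0.1 -0.5] gap 85.3
closing deg -16.53 z [ 0.001   0.0028 -1.    ]
[[-0.00000e+00 -9.62000e-01 -2.72000e-01  6.88410e+01]
 [ 1.00000e+00 -0.00000e+00  1.00000e-03 -9.90000e-02]
 [-1.00000e-03 -2.72000e-01  9.62000e-01 -1.28696e+02]
 [ 0.00000e+00  0.00000e+00  0.00000e+00  1.00000e+00]] 280.58497917559
black 754 [ 0 73] [ 21 173] [101.8 -60.3 149.5  29.9  56.4]
black 599 [370 112] [381 176] [ 615.8 -238.4   95.1   15.1   73.3]
black 453 [259 159] [286 218] [ 446.8 -260.    98.2   16.5  -88.5]
black 49066 [  0 246] [639 399] [ 441.  -532.2 1269.9  330.9  -16.6]
brass 412 [317 138] [337 197] [ 535.8 -253.3   97.9   10.9   87.9]
```

View pics/w1.png

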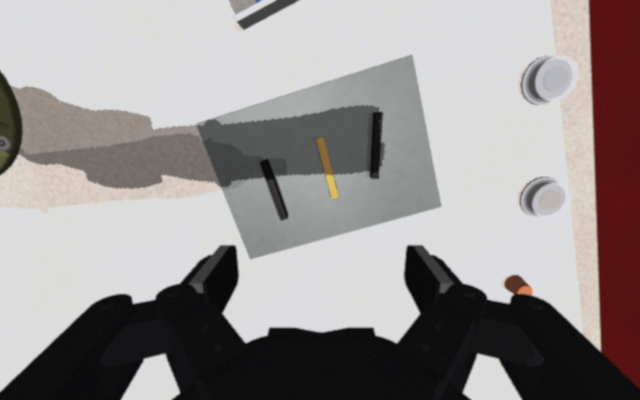

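The wrist view shows stick A at (376,145), B at (273,188) and the brass stick at (327,168), all matching the top camera. I'll hover over A for a closer look.

Request:
servo_tool --rows '[[[20,4,-40],0,0],[[40,7,-80],0,0],[[60,10,-120],0,0],[[80,13,-160],0,0],[[92,14,-190],0,0],[[92,14,-190],0,0],[[92,14,-190],0,0],[[92,14,-190],0,0],[[92,14,-190],0,0],[[92,14,-190],0,0]]'

```text
t: 2.2
ee_pos: [616.2, -240.1, 132.0]
orientation: [2.524, 1.867, 0.001]
wrist_force: [0.2, 0.6, 1.3]
finger_gap: 85.5
finger_force: 0.0
```

Run:
```python
from look import *
o,c,T=look("w2");m=masks(c["image"])
for b in blobs(m["black"],200): print(len(b),b.min(0),b.max(0),rect(c,T,b,18))
```

```text
t 2.2 tcp [ 616.2 -240.1  132. ] F [0.2 0.6 1.3] gap 85.5
closing deg -17.03 z [ 0.0021 -0.0013 -1.    ]
1325 [315 143] [328 249] [ 617.7 -239.    98.5   11.3   73.3]
50487 [  0 218] [639 399] [ 580.5 -359.6  718.6  215.   -17.3]
```

View pics/w2.png

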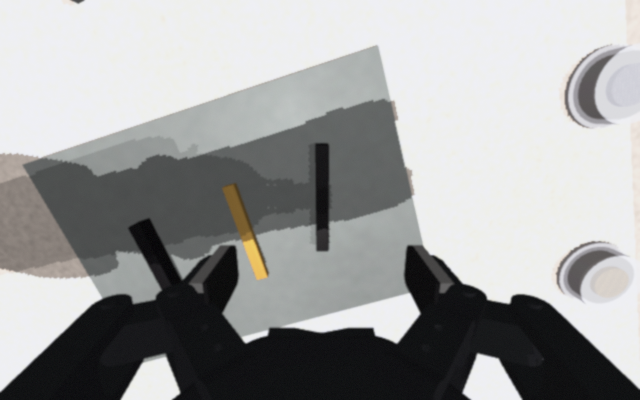

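Stick A is at (322,197), centred between the open fingers. Descend and grip.

Request:
servo_tool --rows '[[[1.5,0,-45],0,0],[[1.5,0,-85],0,0],[[1.5,0,-106],0,80],[[1.5,0,-113],0,120],[[1.5,0,-113],0,255],[[1.5,0,-113],0,255],[[1.5,0,-113],0,255],[[1.5,0,-113],0,255],[[1.5,0,-113],0,255],[[1.5,0,-113],0,255]]' --grip_force 30

```text
t: 3.25
ee_pos: [618.8, -239.7, 19.2]
orientation: [2.523, 1.867, 0.003]
wrist_force: [-0.8, -0.1, 6.7]
finger_gap: 11.2
finger_force: 31.1
```

Request:
servo_tool --rows '[[[0,0,25],0,255],[[0,0,60],0,255],[[0,20,100],4,255],[[-12,60,135],11,255],[[-25,100,150],18,255],[[-38,140,150],24.8,255],[[-50,180,150],24.8,255],[[-58,215,150],24.8,255],[[-58,229,150],24.8,255],[[-58,229,150],24.8,255]]'

```text
t: 4.25
ee_pos: [559.8, -7.9, 168.2]
orientation: [2.059, 2.371, 0.002]
wrist_force: [0.7, -0.0, 0.3]
finger_gap: 10.9
finger_force: 30.2
```

Run:
```python
from look import *
o,c,T=look("w3");print(o["joint_positions"].round(2),o["finger_force"]);m=masks(c["image"])
for k,z in dict(blue=5,brass=17,green=40).items():
    for b in blobs(m[k],150): print(k,len(b),b.mean(0).round(),b.min(0),b.max(0),rect(c,T,b,z))
```

```text
t 4.25 tcp [559.8  -7.9 168.2] F [ 0.7 -0.   0.3] gap 10.9
closing deg 8.05 z [ 1.6e-03  5.0e-04 -1.0e+00]
[ 0.39  0.54 -0.65  1.78  0.39  0.95 -0.28] 30.209696888923645
blue 1689 [275. 122.] [266  60] [283 187] [505.3  47.7 123.4  13.6 -82. ]
blue 1677 [375. 122.] [366  60] [384 187] [604.6  61.8 123.5  13.5 -81.9]
brass 697 [326. 100.] [311  83] [341 115] [552.5  80.2  28.5  28.   71.1]
green 4723 [325.  14.] [245   0] [406  29] [542.6 142.  128.8  20.4   8.1]
```

View pics/w3.png

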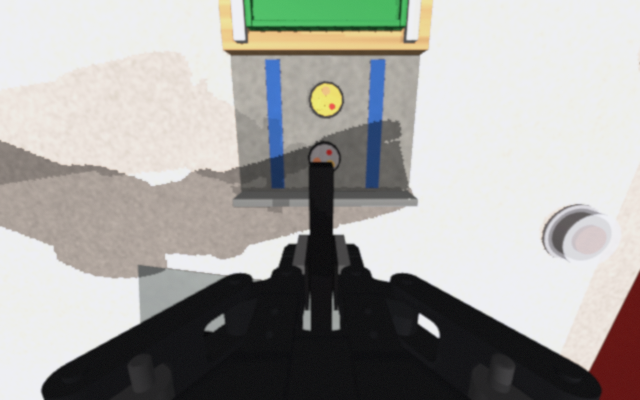

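The bands are at columns 275 and 375, the movements at (326,100) and (324,157), and stick A is level in the grip. Move above the far band, keeping high past the stop.

Request:
servo_tool --rows '[[[15,24,0],0,255],[[30,48,-10],0,255],[[45,72,-40],0,255],[[45,72,-75],0,255],[[45,72,-105],0,255],[[45,72,-115],0,255],[[45,72,-115],0,255],[[45,72,-115],0,255],[[45,72,-115],0,255],[[45,72,-115],0,255]]'

```text
t: 5.3
ee_pos: [605.5, 61.4, 53.8]
orientation: [2.064, 2.366, 0.003]
wrist_force: [0.2, -0.6, -0.5]
finger_gap: 11.4
finger_force: 30.2
```

Run:
```python
from look import *
o,c,T=look("w4");m=masks(c["image"])
for k,z in dict(blue=5,brass=17).items():
    for b in blobs(m[k],150): print(k,len(b),b.mean(0).round(),b.min(0),b.max(0),rect(c,T,b,z))
```

```text
t 5.3 tcp [605.5  61.4  53.8] F [ 0.2 -0.6 -0.5] gap 11.4
closing deg 7.78 z [ 2.4e-03  1.0e-04 -1.0e+00]
blue 700 [319. 147.] [308 131] [329 165] [596.9 113.2  20.9  13.3 -81.8]
blue 3441 [169. 213.] [145 132] [191 304] [505.2  48.8 122.5  13.9 -81.9]
brass 684 [145.  11.] [126   0] [161  25] [499.3 170.5  17.9  11.2   7.8]
brass 1496 [238. 193.] [215 171] [262 216] [552.3  80.7  28.7  28.2  50.3]
```

View pics/w4.png

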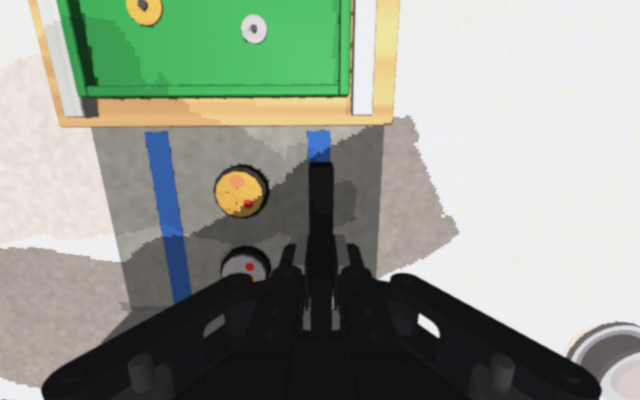

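Stick A is centred on the far band, with the band end visible at (319,147). Lower it, release, and rise.

Request:
servo_tool --rows '[[[0,0,-18],0,255],[[0,0,-26],0,255],[[0,0,-29.5],0,255],[[0,0,-29.5],0,255],[[0,0,-29.5],0,200],[[0,0,-29.5],0,180],[[0,0,-29.5],0,180],[[0,0,-29.5],0,180],[[0,0,-10],0,180],[[0,0,30],0,180]]'

```text
t: 6.35
ee_pos: [602.6, 61.0, 80.0]
orientation: [-2.062, -2.365, 0.007]
wrist_force: [0.6, 0.3, 0.2]
finger_gap: 25.1
finger_force: 0.0
```

Request:
servo_tool --rows '[[[0,-10,40],0,180],[[-15,-50,70],-4,100],[[-30,-95,70],-8,0],[[-50,-140,70],-8,0],[[-75,-180,70],-8,0],[[-100,-220,70],-8,0],[[-125,-260,70],-8,0],[[-145,-300,60],-8,0],[[-159,-321,50],-8,0],[[-159,-321,50],-8,0]]'

```text
t: 7.35
ee_pos: [441.9, -263.4, 130.8]
orientation: [-2.231, -2.208, 0.005]
wrist_force: [0.2, -0.1, 0.7]
finger_gap: 85.0
finger_force: 0.0
```

Run:
```python
from look import *
o,c,T=look("w5");m=masks(c["image"])
for b in blobs(m["black"],200): print(len(b),b.min(0),b.max(0),rect(c,T,b,18))
c=optics.capture("side");cv2.imwrite("pics/side5.png",cv2.resize(c["image"][150:350,200:600,::-1],(800,400)))
```

```text
t 7.35 tcp [ 441.9 -263.4  130.8] F [ 0.2 -0.1  0.7] gap 85.0
closing deg -0.58 z [-4.1e-03 -5.0e-04 -1.0e+00]
1357 [316 141] [330 248] [ 444.1 -260.3   98.7   11.7  -89.5]
48741 [  0 246] [639 399] [ 4.363e+02 -4.008e+02  7.149e+02  1.863e+02 -4.000e-01]
```

View pics/side5.png

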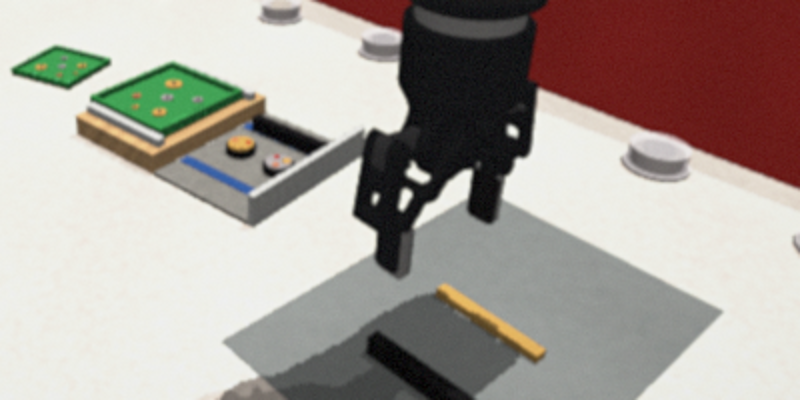

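Stick A stands on the far band at about (290,135) in the crop, and the movements are untouched. Now grasp B.

Request:
servo_tool --rows '[[[-1,-1,-45],0,0],[[-1,-1,-85],0,0],[[-1,-1,-108],0,80],[[-1,-1,-114.5],0,120],[[-1,-1,-114.5],0,255],[[-1,-1,-114.5],0,255],[[-1,-1,-114.5],0,255],[[-1,-1,-114.5],0,255],[[-1,-1,-114.5],0,255],[[-1,-1,-114.5],0,255]]'

```text
t: 8.45
ee_pos: [445.7, -260.6, 19.3]
orientation: [2.223, 2.216, 0.002]
wrist_force: [-0.6, 0.9, 6.3]
finger_gap: 11.2
finger_force: 31.0
```

Request:
servo_tool --rows '[[[0,0,30],0,255],[[0,5,75],0,255],[[5,45,110],0,255],[[14,90,120],4,255],[[23,135,120],8,255],[[32,180,120],8,255],[[42,225,120],8,255],[[52,270,110],8,255],[[60.7,308.5,90],8,255],[[60.7,308.5,60],8,255]]'

```text
t: 9.45
ee_pos: [507.9, 55.3, 79.7]
orientation: [2.055, 2.373, 0.013]
wrist_force: [0.3, -1.5, 0.0]
finger_gap: 11.1
finger_force: 30.1
```

Request:
servo_tool --rows '[[[0,0,-25],0,255],[[0,0,-25],0,255],[[0,0,-25],0,255],[[0,0,-25],0,255],[[0,0,-25],0,255],[[0,0,-25],0,255],[[0,0,-25],0,255],[[0,0,-25],0,255],[[0,0,-25],0,255],[[0,0,-25],0,255]]'

```text
t: 10.45
ee_pos: [505.3, 48.1, 52.8]
orientation: [-2.065, -2.368, 0.0]
wrist_force: [0.5, 0.2, 0.3]
finger_gap: 11.2
finger_force: 30.1
```

Run:
```python
from look import *
o,c,T=look("w6");m=masks(c["image"])
for k,z in dict(blue=5,brass=17).items():
    for b in blobs(m[k],150): print(k,len(b),b.mean(0).round(),b.min(0),b.max(0),rect(c,T,b,z))
```

```text
t 10.45 tcp [505.3  48.1  52.8] F [0.5 0.2 0.3] gap 11.2
closing deg 7.81 z [-1.e-04  0.e+00 -1.e+00]
blue 671 [321. 148.] [310 133] [331 163] [497.9 100.1  18.4  13.2 -82.2]
blue 929 [475. 174.] [452 132] [495 295] [603.8  66.6 114.6  13.7 -82.2]
brass 676 [363.  12.] [346   0] [380  25] [510.  172.1  17.5  11.2   7.8]
brass 1464 [404. 195.] [382 172] [428 217] [552.3  80.4  28.4  27.9 -78.8]
```

View pics/w6.png

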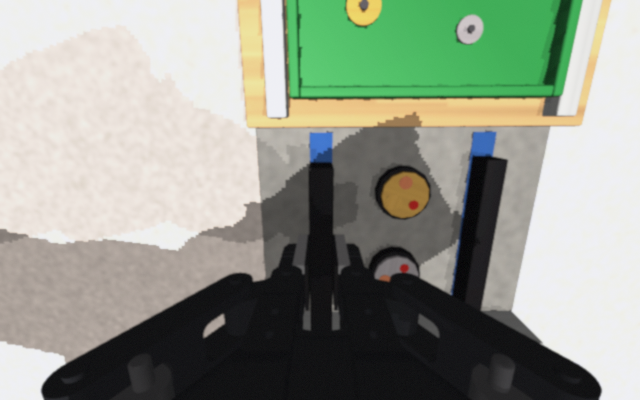

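B is centred on the near band, with the band end at (321,148). A stands on the far band, perhaps 2 mm outward. Release B.

Request:
servo_tool --rows '[[[0,0,-18],0,255],[[0,0,-26],0,255],[[0,0,-30],0,255],[[0,0,-30],0,255],[[0,0,-30],0,200],[[0,0,-30],0,180],[[0,0,-30],0,180],[[0,0,-30],0,180],[[0,0,-10],0,180],[[0,0,30],0,180]]'

```text
t: 11.5
ee_pos: [503.6, 47.8, 81.3]
orientation: [-2.062, -2.365, 0.006]
wrist_force: [0.5, -0.7, 0.1]
finger_gap: 25.1
finger_force: 0.0
```

Request:
servo_tool --rows '[[[5,0,70],0,200],[[25,-20,110],0,255],[[45,-45,120],0,255],[[55,-70,120],0,255],[[55,-70,120],0,255],[[55,-70,120],0,255],[[55,-70,120],0,255],[[55,-70,120],0,255],[[55,-70,120],0,255],[[55,-70,120],0,255]]'

```text
t: 12.5
ee_pos: [560.1, -21.3, 202.7]
orientation: [-2.063, -2.369, 0.0]
wrist_force: [-0.4, 0.4, 0.1]
finger_gap: 0.1
finger_force: 0.0
```

Run:
```python
from look import *
o,c,T=look("w7");m=masks(c["image"])
for k,z in dict(black=23,blue=5,brass=17,green=40).items():
    for b in blobs(m[k],100): print(k,len(b),b.mean(0).round(),b.min(0),b.max(0),rect(c,T,b,z))
cv2.imwrite("pics/w7c.png",cv2.resize(c["image"][:240,180:480,::-1],(750,600)))
```

```text
t 12.5 tcp [560.1 -21.3 202.7] F [-0.4  0.4  0.1] gap 0.1
closing deg 7.88 z [-2.e-04  1.e-04 -1.e+00]
black 364 [282. 129.] [274  67] [286 163] [507.3  44.7  97.1  13.2 -84.1]
black 863 [371. 124.] [363  66] [379 162] [602.8  58.9  96.7  14.4 -82.2]
black 47968 [320. 346.] [ 61 236] [582 399] [ 587.  -207.3  729.5  251.     7.8]
blue 421 [283. 107.] [273  53] [288 170] [506.   47.5 124.2  12.7 -81.8]
blue 195 [372.  61.] [367  52] [379  84] [598.4 108.2  31.   12.7 -79.6]
brass 585 [327.  88.] [314  74] [340 103] [552.7  79.9  28.4  27.3 -82.1]
green 3532 [326.  12.] [255   0] [398  24] [542.7 141.7 128.9  19.    7.9]
```

View pics/w7c.png

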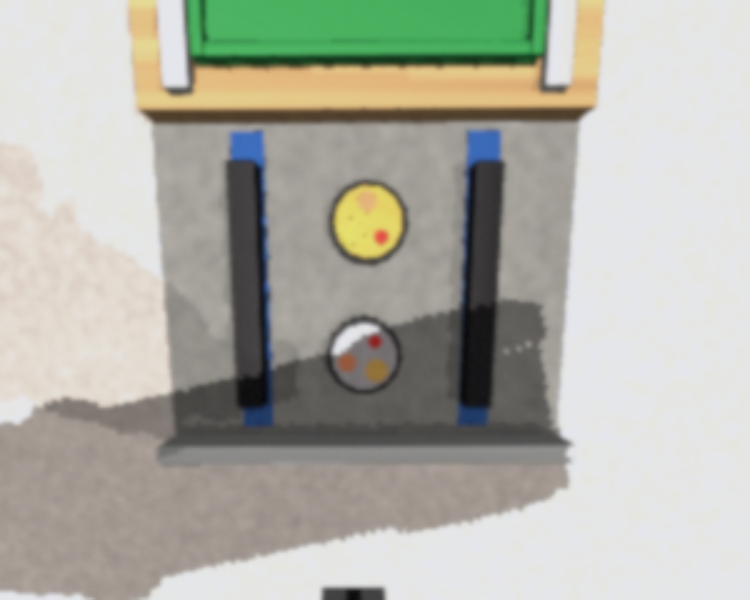

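Both sticks lie on the bands at (245,285) and (482,285), and the movements are in place. Next, locate the tray's rear edge.

Run:
```python
from look import *
c=optics.capture("top");T=cam(c);h=cv2.cvtColor(c["image"],cv2.COLOR_RGB2HSV).astype(int)
m=(h[...,0]>45)&(h[...,0]<85)&(h[...,1]>100)
m=cv2.morphologyEx(m.astype(np.uint8),cv2.MORPH_CLOSE,np.ones((3,3)))
a=np.radians(8.1);S=np.array([[np.cos(a),np.sin(a)],[-np.sin(a),np.cos(a)]])
for b in blobs(m,100):
    r=rect(c,T,b,40);print(b.min(0),b.max(0),r,"station",(S@(r[:2]-[555,54.8])).round(1))
    p=(ray(c,T,b,40)[:,:2]-[555,54.8])@S.T;print(np.percentile(p,[1,99],axis=0).round(1).tolist())
for b in blobs((h[...,0]>100)&(h[...,0]<130)&(h[...,1]>110),25)[:6]: print("blue",rect(c,T,b,5))
```

```text
[239 175] [289 229] [533.6 192.9 125.7 115.3   8.1] station [ -1.7 139.7]
[[-63.5, 83.6], [59.7, 196.4]]
[164 193] [205 232] [507.6 393.4  87.3  80.  -68.8] station [  0.8 341.9]
[[-42.0, 295.9], [43.8, 387.9]]
```

Request:
servo_tool --rows '[[[-6,45,0],0,255],[[-12,90,0],0,255],[[-18,135,0],0,255],[[-24,180,0],0,255],[[-29,225,0],0,255],[[-34,270,0],0,255],[[-36.6,296.5,-20],0,255],[[-36.6,296.5,-65],0,255],[[-36.6,296.5,-110],0,255],[[-36.6,296.5,-110],0,255]]'

```text
t: 13.6
ee_pos: [520.7, 272.4, 87.6]
orientation: [-2.062, -2.366, 0.015]
wrist_force: [-0.3, 0.2, 0.2]
finger_gap: -0.0
finger_force: 0.0
```

Request:
servo_tool --rows '[[[0,0,-30],0,255],[[0,0,-48],0,255],[[0,0,-48],0,255],[[0,0,-48],0,255],[[0.7,-5,-48],0,255],[[1.4,-10,-48],0,255],[[2.1,-15,-48],0,255],[[2.8,-20,-48],0,255],[[2.8,-20,-48],0,255],[[2.8,-20,-48],0,255]]'

```text
t: 14.6
ee_pos: [526.6, 253.8, 44.7]
orientation: [2.065, 2.367, -0.001]
wrist_force: [0.0, 0.3, 0.7]
finger_gap: -0.3
finger_force: 0.1
```

Run:
```python
from plant import optics,get_obs
import cv2
o=get_obs();print(o["ee_pos"].round(1),o["wrist_force"].round(1))
c=optics.capture("side");cv2.imwrite("pics/side8.png",cv2.resize(c["image"][130:280,180:420,::-1],(800,500)))
```

```text
[526.6 253.8  44.7] [0.  0.3 0.7]
```

View pics/side8.png

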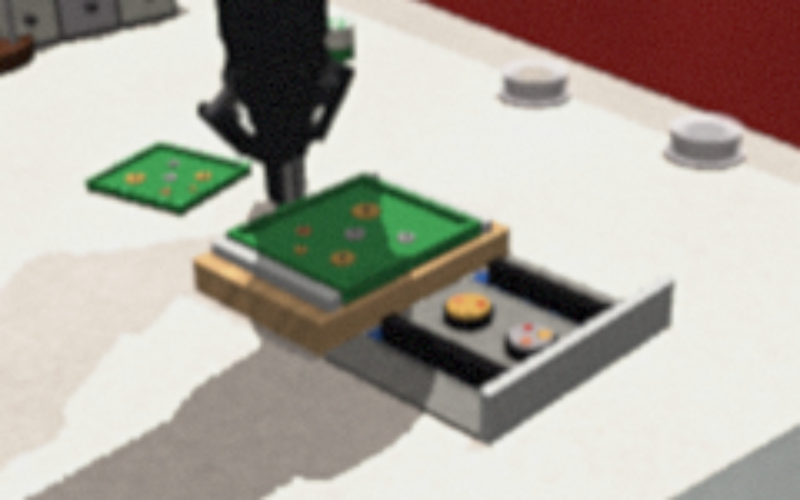

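The fingers are behind the middle of the tray's rear edge, at (285,190). Push gently along station -y.

Request:
servo_tool --rows '[[[0.6,-4,0],0,255],[[1.7,-12,0],0,255],[[2.8,-20,0],0,255],[[4,-28,0],0,255],[[5.1,-36,0],0,255],[[6.3,-44,0],0,255],[[7.4,-52,0],0,255],[[8.5,-60,0],0,255],[[9.4,-66,0],0,255],[[10,-70,0],0,255]]'

```text
t: 15.65
ee_pos: [536.7, 184.0, 44.9]
orientation: [2.065, 2.367, 0.0]
wrist_force: [0.5, 1.6, 0.5]
finger_gap: -0.1
finger_force: 1.1
```

```bash
cat > tray.py <<'E'
from look import *
c=optics.capture("top");T=cam(c);h=cv2.cvtColor(c["image"],cv2.COLOR_RGB2HSV).astype(int)
m=(h[...,0]>45)&(h[...,0]<85)&(h[...,1]>100)
m=cv2.morphologyEx(m.astype(np.uint8),cv2.MORPH_CLOSE,np.ones((3,3)))
a=np.radians(8.1);S=np.array([[np.cos(a),np.sin(a)],[-np.sin(a),np.cos(a)]])
for b in blobs(m,100):
    r=rect(c,T,b,38);print(r,"station",(S@(r[:2]-[552.5,55.4])).round(1))
o=get_obs();print("t",o["t"],o["ee_pos"].round(1),o["wrist_force"].round(1),"tcp station",(S@(o["ee_pos"][:2]-[555,54.8])).round(1))
E
python3 tray.py
```

```text
[560.1 107.9  99.7  96.6 -83.8] station [14.9 50.9]
[507.6 394.   88.5  80.9 -69. ] station [  3.3 341.5]
t 15.7 [536.8 183.4  44.8] [0.3 0.3 0.5] tcp station [1.000e-01 1.299e+02]
```

Request:
servo_tool --rows '[[[0.6,-4,0],0,255],[[1.4,-10,0],0,255],[[2.3,-16,0],0,255],[[3.1,-22,0],0,255],[[4,-28,0],0,255],[[4.9,-34,0],0,255],[[5.7,-40,0],0,255],[[6.4,-45,0],0,255],[[7.1,-50,0],0,255],[[7.1,-50,0],0,255]]'

```text
t: 16.7
ee_pos: [543.8, 133.5, 44.7]
orientation: [2.066, 2.366, -0.001]
wrist_force: [0.3, 0.6, 0.4]
finger_gap: -0.3
finger_force: 0.0
```

```bash
cat >> tray.py <<'E'
c=optics.capture("side");cv2.imwrite(f"pics/side_{int(o['t'])}.png",cv2.resize(c["image"][130:280,180:420,::-1],(800,500)))
E
python3 tray.py
```

```text
[578.6  44.4  76.3  73.7   7.4] station [ 24.3 -14.6]
[507.5 394.2  87.9  80.4 -68.8] station [  3.2 341.8]
t 16.75 [543.7 133.9  44.8] [-0.3  0.5  0. ] tcp station [-0.  79.9]
```

Request:
servo_tool --rows '[[[0.3,-2,0],0,255],[[0.6,-4,0],0,255],[[0.9,-6,0],0,255],[[1.1,-8,0],0,255],[[1.4,-10,0],0,255],[[1.6,-11,0],0,255],[[1.7,-12,0],0,255],[[1.8,-13,0],0,255],[[1.8,-13,0],0,255],[[1.8,-13,0],0,255]]'

```text
t: 17.8
ee_pos: [545.5, 121.5, 44.8]
orientation: [2.065, 2.367, -0.0]
wrist_force: [-0.3, 1.4, 0.5]
finger_gap: 0.0
finger_force: 0.7
```

Request:
servo_tool --rows '[[[0,-0.4,0],0,255],[[0.1,-0.8,0],0,255],[[0.2,-1.2,0],0,255],[[0.2,-1.6,0],0,255],[[0.3,-2,0],0,255],[[0.3,-2,0],0,255],[[0.3,-2,0],0,255],[[0.3,-2,0],0,255],[[0.3,-2,0],0,255],[[0.3,-2,0],0,255]]'

```text
t: 18.8
ee_pos: [545.7, 119.6, 44.8]
orientation: [2.065, 2.368, -0.0]
wrist_force: [-0.2, 1.6, 0.2]
finger_gap: -0.2
finger_force: 1.2
```

```bash
python3 tray.py; ls pics
```

```text
[585.   26.5  68.1  58.8   7.9] station [ 28.1 -33.2]
[507.7 394.3  87.8  80.2 -69. ] station [  3.4 341.8]
t 18.85 [545.8 119.6  44.8] [-0.1  1.9  1.2] tcp station [-0.  65.4]
side0.png
side5.png
side8.png
side_16.png
side_18.png
top0.png
w1.png
w2.png
w3.png
w4.png
w5.png
w6.png
w7.png
w7c.png
```

Request:
servo_tool --rows '[[[0,-0.4,0],0,255],[[0.1,-0.8,0],0,255],[[0.2,-1.2,0],0,255],[[0.2,-1.6,0],0,255],[[0.3,-2,0],0,255],[[0.3,-2,0],0,255],[[0.3,-2,0],0,255],[[0.3,-2,0],0,255],[[0.3,-2,0],0,255],[[0.3,-2,0],0,255]]'

```text
t: 19.9
ee_pos: [545.5, 119.1, 44.8]
orientation: [-2.062, -2.368, -0.002]
wrist_force: [-1.9, 6.3, 1.3]
finger_gap: -0.0
finger_force: 3.4
```

Request:
servo_tool --rows '[[[0.1,-0.5,0],0,255],[[0.1,-1,0],0,255],[[0.2,-1.5,0],0,255],[[0.3,-2,0],0,255],[[0.3,-2,0],0,255],[[0.3,-2,0],0,255],[[0.3,-2,0],0,255],[[0.3,-2,0],0,255],[[0.3,-2,0],0,255],[[0.3,-2,0],0,255]]'

```text
t: 20.9
ee_pos: [545.4, 119.0, 44.9]
orientation: [-2.059, -2.368, -0.004]
wrist_force: [-3.7, 10.6, 0.9]
finger_gap: 0.2
finger_force: 5.5
```

Resistance rises with no further motion, at the expected position (TCP station y ≈ 65), so the tray is against the stop. Back off, lift and check.

Request:
servo_tool --rows '[[[-0.3,2,0],0,255],[[-0.8,6,0],0,255],[[-2,14,0],0,255],[[-3.4,24,0],0,255],[[-4.2,30,20],0,255],[[-4.2,30,65],0,255],[[-5,35,110],0,255],[[-20,60,140],0,255],[[-60,80,160],0,255],[[-100,80,160],0,255]]'

```text
t: 21.9
ee_pos: [446.0, 200.1, 207.6]
orientation: [2.061, 2.37, 0.01]
wrist_force: [-1.1, 0.7, 0.1]
finger_gap: 0.3
finger_force: 0.0
```

Request:
servo_tool --rows '[[[-20,40,0],0,255],[[-30,80,0],0,255],[[-30,120,0],0,255],[[-30,160,0],0,255],[[-30,180,0],0,255],[[-30,180,0],0,255],[[-30,180,0],0,255],[[-30,180,0],0,255],[[-30,180,0],0,255],[[-30,180,0],0,255]]'

```text
t: 22.9
ee_pos: [416.7, 374.6, 204.9]
orientation: [2.066, 2.366, -0.0]
wrist_force: [-0.0, -0.2, -0.4]
finger_gap: 0.0
finger_force: 0.0
```

```bash
python3 tray.py
python3 - <<'E'
from look import *
# heights of tray floor/rim and shelf from depth, both fixed cameras
a=np.radians(8.1);S=np.array([[np.cos(a),np.sin(a)],[-np.sin(a),np.cos(a)]])
for n in("top","side"):
    c=optics.capture(n);T=cam(c);v,u=np.mgrid[0:400,0:640];d=c["depth"]
    P=np.stack([(u-c["cx"])/c["fx"]*d,(v-c["cy"])/c["fy"]*d,d],-1)[d>0]@T[:3,:3].T+T[:3,3]
    im=c["image"][d>0];hs=cv2.cvtColor(im[None],cv2.COLOR_RGB2HSV)[0].astype(int)
    p=(P[:,:2]-[553.5,55])@S.T;z=P[:,2]
    g=(hs[:,0]>45)&(hs[:,0]<85)&(hs[:,1]>100)&(abs(p[:,0])<90)&(p[:,1]<230)&(p[:,1]>-90)
    print(n,g.sum(),"green y/x range",np.percentile(p[g],[1,50,99],axis=0).round(1).tolist())
    f=g&(abs(p[:,0])<52)&(abs(p[:,1]+6)<47)
    A=np.c_[p[f],np.ones(f.sum())];k=np.linalg.lstsq(A,z[f],rcond=None)[0];print("floor plane",k.round(4),"n",f.sum(),np.std(z[f]-A@k).round(2))
    s=(abs(p[:,0])<55)&(p[:,1]>100)&(p[:,1]<180);print("shelf z",np.median(z[s]).round(1),"bench",np.median(z[(abs(p[:,0])>100)&(abs(p[:,0])<140)&(abs(p[:,1])<60)]).round(1))
E
```

```text
[552.3  50.9 125.3 116.4   8.1] station [-0.8 -4.4]
[513.5 396.4  88.7  68.8 -69.5] station [  9.4 343.1]
t 22.95 [416.7 374.8 204.9] [ 0.1 -0.6  1.3] tcp station [-91.9 336.3]
top 2000 green y/x range [[-63.1, -61.1], [-2.8, -5.0], [59.6, 51.9]]
floor plane [1.90000e-03 2.20000e-03 2.90954e+01] n 1271 1.65
shelf z 26.2 bench 0.1
side 1743 green y/x range [[-63.5, -64.0], [-7.5, -1.7], [64.0, 51.1]]
floor plane [ 2.90000e-03 -1.00000e-04  3.01333e+01] n 896 1.27
shelf z 27.4 bench 1.2
```

The tray stands at station y ≈ -5 mm with its floor at 29 mm (23 + 6). It is level, square and clear of the shelf.

```bash
python3 -c "
from plant import workorder;print(workorder.hand_in())"
```

```text
the job is handed in; nothing more can be done
None
```

The job is handed in at about 23 s: both black sticks lie on the blue bands and the green tray measures level on them against the end stop; the brass stick was never touched and the movements were in place when last seen, just before the tray went over them.

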